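# Wedge the tablet jar in the organiser bay and twist off its tight lid

## Robot

A 7-joint arm with a two-finger parallel gripper is mounted at the origin on the work surface. World frame = base frame: x ahead of the robot, y to its left, z up, the work surface at z = 0. Lengths are in m, angles in rad, forces in N, time in s.
With the tool pointing down it reaches from about 0.35 to 0.9 m from the base axis. Payload 19.9 kg.
Tool frame: the origin (TCP) lies at the very end of the fingers, on their centre line; the grasp point (between the pads) lies env.tcp_to_grasp behind it (env.tcp_to_grasp is the distance from the TCP to the grasp point, in m); z points along the fingers, y is the line along which they close (so a half turn about z gives the same grasp; the last joint's range is limited). The gripper opens to 94 mm and grips with 3 to 60 N. Pads are 16 mm wide; open, the fingers measure 119 mm over their backs; the gripper's body (75 mm by 177 mm) begins 78 mm behind the grasp point.
Start: joints at [-1.278, 0.417, -0.01, 1.614, 0.005, 1.111, -0.053], TCP at [0.205, 0.59, 0.169] pointing down, gripper open.
Joint ranges: [-2.81, 2.81], [-0.39, 2.02], [-1.27, 1.25], [0.06, 2.57], [-1.19, 4.33], [0.19, 2], [-2.82, 2.82]. Speed limits (rad/s): [1.89, 1.89, 2.39, 2.39, 3.01, 3.01, 3.01].

## Interface

Orientations are given as a unit quaternion [x, y, z, w].
In Python, from workcell import env gives the robot as it stands. The module is installed in compiled form; this text tells all that it offers.
- The arm moves only by the tool send_rows, never from a script. Its argument "increments" is a list of rows, each an object of numbers: "grip": the opening, from -1 (shut) to 1 (fully open); "dx", "dy", "dz": the shift along the tool's x, y, z each as a share of 0.3 m, from -1 to 1; "roll": the turn about the tool's z as a share of pi/2 rad, from -1 to 1. A call has 1 to 20 rows; each row is the pose to reach, as a shift and turn from the pose commanded when the call began, along the tool's axes at that moment; what a row does not reach only later rows make up. A row lasts 1/8 s, in which the tool goes at most 62.5 mm and 10.7 degrees, less where a joint would pass 70% of its speed; a pose out of reach is approached as far as the arm can. A call with a number of a shift or a turn outside -1 to 1 is refused whole. A call with a gripper value outside its range is refused whole. The fingers move at their own pace and stop on an object; the grip force is fixed at half the most. Time passes only in rows, so rows that repeat a pose let the fingers close. It gives the time, the measured TCP pose, the force, the opening and the grip force at its end, in the units of the state.
- env.observe(): the state, without advancing time (a new reading comes with each control period).
- env.get_image(name): name is "scene" or "top"; returns a dict with "image" (480x640x3 uint8, blue, green, red), "camera_matrix" (3x3 intrinsics, pixels), "dist" ([k1, k2, p1, p2, k3] as OpenCV has them; the pictures are not rectified), "xyz" and "attitude" of the camera in the world. Camera axes: x right, y up, looking along -z (the intrinsics and any distortion apply to the point x, -y, -z); pixel columns grow to the right and rows downward; lengths in m; the calibration is good to about 2 mm. A picture is of the moment at which its call begins. There is no depth.
- env.finish_job(): hands the job in; it is judged then, once.
The state is a dict: "clock": time; "joints": joint angles; "qd": joint speeds; "effort": joint torques, N m; "ee_pos": TCP position; "tcp_rot": TCP orientation; "contact_force": force on the tool from outside, world axes, zero at the start; "ft_torque": the same for the moment, N m; "opening": opening from 0.0 (shut) to 1.0 (fully open); "finger_force": force on a finger pad.
Only numpy, scipy, OpenCV 4.12 (cv2) and the standard library are available. Lean on these libraries where they do the work, as an engineer would, in place of code of your own. Each camera call takes 0.05 s, during which the arm holds its last target. There are 200 camera calls.

## Task

The square white jar with the blue lid has to be opened one-handed: stand it all the way home against the back of the empty middle bay of the grey organiser, so that the bay keeps it from turning, then twist its tight lid anticlockwise until the threads let go. Finish holding the freed lid level, a centimetre or two straight above the jar's mouth, still gripped and not put down, with the jar left standing upright in the bay and the other things left where they are.

Things in the scene. Friction and masses are not known exactly. Their poses are not given: they have to be found in the camera images.
- jar: white square jar with a blue band: body 64 x 64 mm, 90 mm high, 0.45 to 0.75 kg with its wash tablets; round mouth 40 mm across at 120 mm height. Origin: centre of its underside; z up, x and y square to its sides. It stands loose in front of the organiser at any yaw. Standing free it turns along with its tight lid; the bay stops that.
- lid: blue ribbed lid screwed tight on that jar: 58 mm across, 20 mm high, rigid. Origin: centre of its lower edge, 104 mm above the jar's underside; z up. It twists stiffly (0.35 N m) anticlockwise seen from above and lifts off freely between 55 and 95 degrees from tight (aim for 75); past 100 its three lugs catch again. Lifted while engaged, it takes the jar along.
- jar_mouth (a point): centre of the jar's round mouth, on the jar's axis, 120 mm above its underside; moves with the jar
- bay_home (a point): spot on the worktop where the jar's origin stands when fully home. x points from the bay's open front to its back wall, z up. The jar goes in along +x, square to the walls. Bay 70 mm wide (y -35 to 35 mm); walls 6 mm thick, 80 mm high; side walls from x = -32 to 32 mm; face of the back wall at x = 32 mm. No floor: it stands on the worktop. Pushed by its lid along the worktop, it tips; carry it.
- organiser: low grey organiser with three bays open at the front, 242 mm wide, 80 mm high, screwed to the worktop, its place and yaw vary. Its origin and axes are those of bay_home. The two outer bays hold a green box and an orange cup.
- jar_yellow: the other square jar, like the first but with yellow band and yellow lid, 114 mm high, to be left alone; origin at the centre of its underside
- sheet_box: green box 58 x 62 x 58 mm in an outer bay of the organiser; origin at the centre of its underside
- dosing_cup: orange cup 58 mm across, 55 mm high in the other outer bay; origin at the centre of its underside
- softener: green bottle 72 mm across, 180 mm high in the row behind the organiser; origin at the centre of its underside
- powder_box: blue box 65 x 130 mm, 120 mm high, in that row; origin at the centre of its underside
- spray: white spray bottle with a red trigger head, 72 mm across, 183 mm high, in that row; origin at the centre of its underside
- lint_brush: small brush lying to the right of the jar; origin at its underside
Mind the look-alikes: they are no part of the job. What is shaped like the jar but orange or pink is not meant.

How it is judged:
On the way, in this order (a step that is already met when the one before it is completed fails the run):
1. the jar stands fully home in the empty middle bay (within 6 mm of touching the back wall), its lid still on (x of jar in the frame of bay_home between -0.006 and 0.004 m and y of jar in the frame of bay_home between -0.006 and 0.006 m and height (world z) of jar below 0.003 m and angle between jar's own z axis and vertical below 0.06 rad and z of lid in the frame of jar below 0.107 m and angle between the x axis of lid and the x axis of jar, either way round below 0.5 rad), for 0.1 s.
2. with the jar held by the bay, the lid has been twisted more than 45 degrees on it (x of jar in the frame of bay_home between -0.012 and 0.004 m and y of jar in the frame of bay_home between -0.006 and 0.006 m and height (world z) of jar below 0.003 m and angle between jar's own z axis and vertical below 0.06 rad and angle between the x axis of lid and the x axis of jar, either way round above 0.78 rad), for 0.1 s.
At the end, for the whole second after the job is handed in: The lid is gripped by the fingers and at rest, level within 8 degrees, its lower edge 3 to 38 mm above the jar's mouth and within 15 mm of the mouth's axis, not touching the jar; the jar stands upright on the worktop in the middle bay, no more than 12 mm out from the back wall (x of jar in the frame of bay_home between -0.012 and 0.004 m and y of jar in the frame of bay_home between -0.006 and 0.006 m and height (world z) of jar below 0.003 m and angle between jar's own z axis and vertical below 0.06 rad and z of lid in the frame of jar between 0.123 and 0.158 m and horizontal distance between lid and jar_mouth below 0.015 m and angle between lid's own z axis and vertical below 0.15 rad and contact force between the fingers and lid above 1 N and contact force between lid and jar below 0.2 N and linear speed of lid below 0.02 m/s); the arm keeps its last pose, push and grip.
It fails at once if a bystander (yellow-lidded jar, box, cup, bottles, brush) is moved more than 20 mm (distance of any of jar_yellow, sheet_box, dosing_cup, softener, powder_box, spray, lint_brush from where it was at the start of the episode above 0.02 m).
It fails at once if the jar is tipped more than 20 degrees (angle between jar's own z axis and vertical above 0.35 rad).
It also fails if it takes over 38 s, if anything falls off the work surface, if the arm or the gripper's body presses on something with over 40 N, if the wrist force passes 120 N, or if a joint passes its speed limit or range.

## Working session

There is one attempt and no reset: what is moved stays moved. The work goes in short steps, Python scripts to look and compute and a tool call to move; the robot and the scene stay as the last step left them, time stands still between calls to the robot, and variables do not carry over. Pictures are saved under pics/ and viewed, at most 10 in all, crops included, and the job is handed in when it is done.

Besides the shell and the picture viewer there is one more tool, called after "Call:" by a JSON object that holds its "method" and its "body", one argument or row to a line. send_rows: Moves the arm, as the interface text tells. Its arguments: {"type":"object","properties":{"increments":{"type":"array"}},"required":["increments"]}

```bash
mkdir -p pics; python3 - <<'E'
from workcell import env
import cv2
print(env.tcp_to_grasp, env.observe())
for n in("scene","top"):
    d=env.get_image(n); cv2.imwrite(f"pics/{n}0.png",d["image"]); print(n,{k:v for k,v in d.items() if k!="image"})
E
```

```text
0.0188 {'clock': 0.0, 'joints': array([-1.27848586,  0.41797925, -0.01029553,  1.61414419,  0.00469577,
        1.11067953, -0.05298109]), 'qd': array([-9.82741544e-05,  8.87909907e-04,  1.12170785e-04, -6.04412114e-04,
        4.74647589e-04, -7.72564225e-04,  1.87886150e-03]), 'effort': array([ 1.68598507e-05, -8.51227355e+01,  6.37952853e-01, -4.26004386e+01,
       -4.89250710e-02,  1.84443360e-02,  6.03196213e-05]), 'ee_pos': array([0.20466456, 0.59011558, 0.16833465]), 'tcp_rot': array([ 1.66122330e-01,  9.86104974e-01, -5.90781516e-04, -5.45635382e-05]), 'contact_force': array([ 0.00796883, -0.39858842, -0.35039473]), 'ft_torque': array([-7.83608848e-05, -4.07450735e-02, -5.02388558e-02]), 'finger_force': 0.0, 'opening': 1.0024459191035748}
scene {'camera_matrix': array([[555.41542112,   0.        , 318.86837051],
       [  0.        , 555.41542112, 238.89479522],
       [  0.        ,   0.        ,   1.        ]]), 'dist': array([-0.05517899,  0.        ,  0.        ,  0.        ,  0.        ]), 'xyz': array([1.17261812, 0.1838009 , 1.06276554]), 'attitude': array([0.18119947, 0.23303243, 0.75618916, 0.58398681])}
top {'camera_matrix': array([[441.11368897,   0.        , 317.34707951],
       [  0.        , 441.11368897, 237.80645743],
       [  0.        ,   0.        ,   1.        ]]), 'dist': array([0.00393027, 0.        , 0.        , 0.        , 0.        ]), 'xyz': array([0.49381643, 0.01744886, 0.92897665]), 'attitude': array([-0.01405892,  0.02141108,  0.71410961, -0.69956513])}
```

View pics/scene0.png

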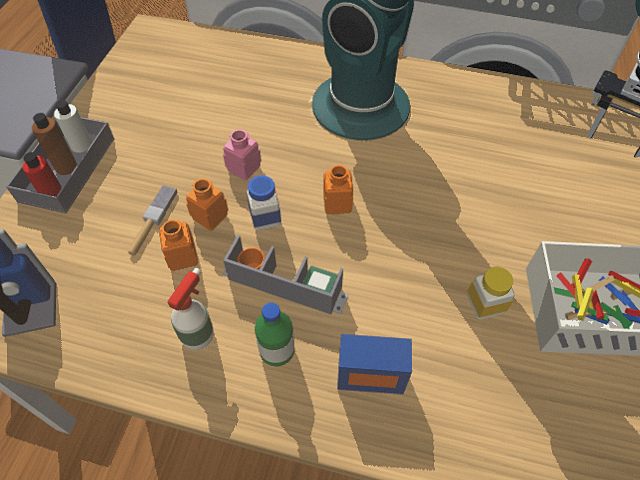

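View pics/top0.png

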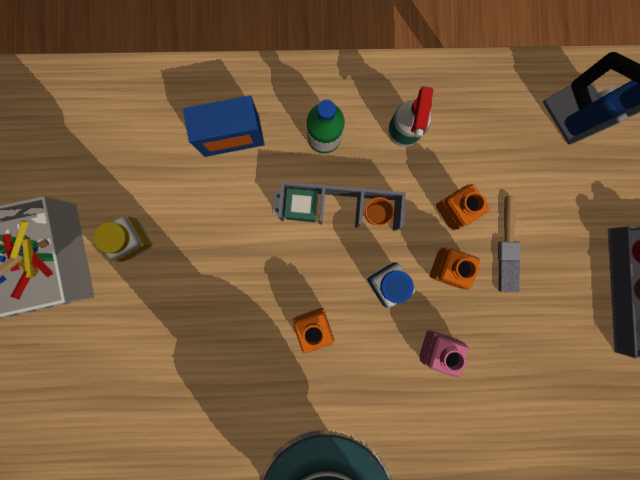

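Top picture: the candidates are the blue-lidded white jar at (397,287), the yellow-lidded one (112,238), the orange ones (313,331), (459,267) and (463,205), and the pink one (445,353). Only (397,287) is white with a blue lid; it also shows at (262,200) in the scene view. The organiser spans (277..405,183..228), with its middle bay at about (341,205). I'll confirm in an enlarged crop.

```bash
cat > h.py <<'E'
import numpy as np,cv2
from scipy.spatial.transform import Rotation as R
from workcell import env
def cam(n):
    d=env.get_image(n); return d
def proj(d,P):
    P=np.atleast_2d(P).astype(float); c=(P-d["xyz"])@R.from_quat(d["attitude"]).as_matrix()
    c=c*[1,-1,-1]
    return cv2.projectPoints(c,np.zeros(3),np.zeros(3),d["camera_matrix"],d["dist"])[0][:,0]
def onplane(d,uv,z):
    uv=np.array(uv,float).reshape(-1,1,2)
    n=cv2.undistortPoints(uv,d["camera_matrix"],d["dist"])[:,0]
    r=np.c_[n[:,0],-n[:,1],-np.ones(len(n))]@R.from_quat(d["attitude"]).as_matrix().T
    return d["xyz"]+r*((z-d["xyz"][2])/r[:,2])[:,None]
E
python3 - <<'E'
import cv2,numpy as np
t=cv2.imread("pics/top0.png")[165:315,260:430]; s=cv2.imread("pics/scene0.png")[165:315,215:355]
a=cv2.resize(t,None,fx=4,fy=4,interpolation=cv2.INTER_CUBIC)
cv2.imwrite("pics/ctop.png",a)
cv2.imwrite("pics/csc.png",cv2.resize(s,None,fx=4,fy=4,interpolation=cv2.INTER_CUBIC))
E
```

```text
(no output)
```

View pics/ctop.png

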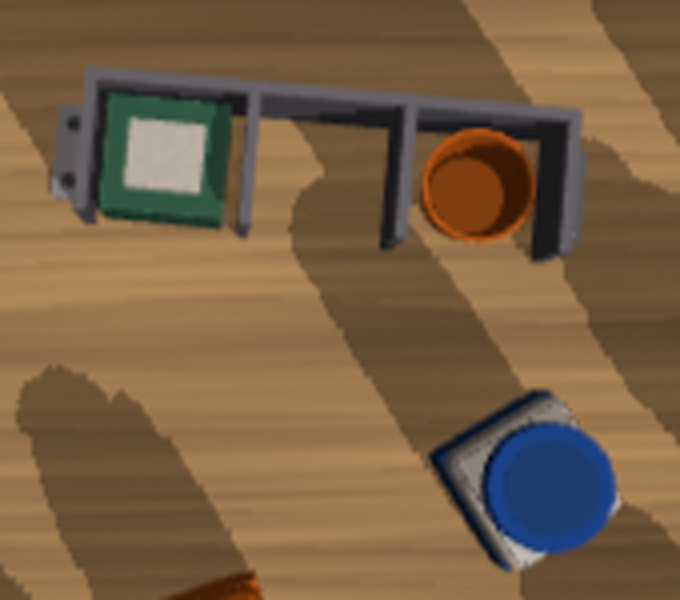

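View pics/csc.png

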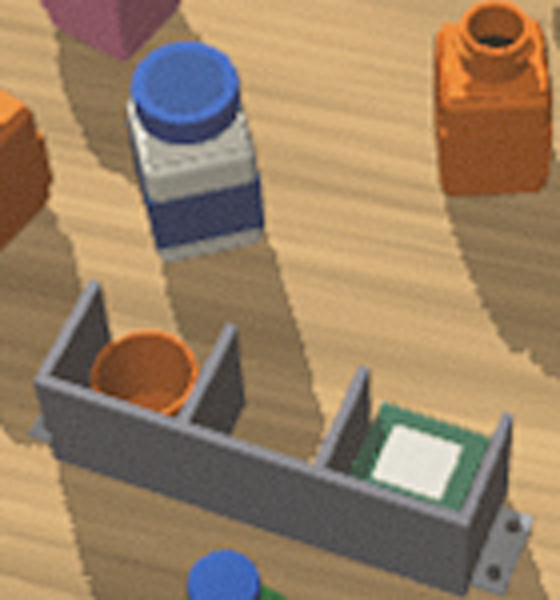

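The crop confirms it: white body, blue band, blue lid, with the lid's centre at crop (550,487), about (397,287) in the full image. The middle bay is empty, with the green box on its left and the cup on its right. Now to fit the poses.

```bash
cat > fit.py <<'E'
from h import *
from scipy.optimize import least_squares
def fit(obs,x0):
    def T(p,P):
        c,s=np.cos(p[2]),np.sin(p[2]);P=np.array(P,float);return np.c_[P[:,0]*c-P[:,1]*s+p[0],P[:,0]*s+P[:,1]*c+p[1],P[:,2]]
    f=lambda p:np.concatenate([(proj(d,T(p,[o[0] for o in L]))-[o[1] for o in L]).ravel() for d,L in obs])
    r=least_squares(f,x0,loss="soft_l1"); return r.x,f(r.x).reshape(-1,2).round(1)
def lidc(d,z=.124):
    im=cv2.cvtColor(d["image"],cv2.COLOR_BGR2HSV); return cv2.inRange(im,(105,150,60),(125,255,255))
E
python3 - <<'E'
from fit import *
t,s=cam("top"),cam("scene")
ct=lambda u,v:(260+u/4-.375,165+v/4-.375)
cs=lambda u,v:(215+u/4-.375,165+v/4-.375)
h=.08
org=[(t,[((.038,.121,h),ct(88,68)),((.038,-.121,h),ct(581,109)),((.032,.035,h),ct(262,95)),((.032,-.035,h),ct(402,107))]),
 (s,[((.038,-.121,h),cs(38,382)),((.038,.121,h),cs(470,520)),((.038,.121,0),cs(468,593)),
  ((-.032,-.118,h),cs(95,284)),((-.032,-.038,h),cs(232,327)),((-.032,.038,h),cs(365,370)),((-.032,.118,h),cs(511,416))])]
print("org",*fit(org,[.57,.0,0]))
b=.032
jar=[(t,[((b,b,0),ct(432,457)),((b,-b,0),ct(547,391)),((0,0,.124),ct(550,487))]),
 (s,[((b,-b,0),cs(170,258)),((b,b,0),cs(264,236)),((0,0,.124),cs(187,82))])]
print("jar",*fit(jar,[.38,-.15,.5]))
print(onplane(t,[ct(550,487)],.124),onplane(s,[cs(187,82)],.124))
E
```

```text
org [ 0.59805562 -0.03982048 -0.09790214] [[-0.9 -0.5]
 [ 0.2 -1. ]
 [-0.4 -0.7]
 [ 0.6 -0.9]
 [-0.8 -0.5]
 [ 0.3  0.5]
 [-0.1  0.3]
 [ 0.3 -1.4]
 [ 0.2 -1.4]
 [ 0.3 -1.7]
 [-0.1 -1.9]]
jar [ 0.44086144 -0.13741671  0.51794972] [[-1.3 -0.4]
 [-4.1  0.4]
 [ 1.5  1. ]
 [-2.6  1.3]
 [ 0.5  1. ]
 [-0.7 -1.8]]
[[ 0.4427023  -0.13468416  0.124     ]] [[ 0.44535242 -0.13432732  0.124     ]]
```

```bash
cat >> fit.py <<'E'
from scipy.optimize import minimize
def jarfit(views,x0,dump=None):
    ms=[];K=6
    a=np.linspace(0,2*np.pi,40)
    box=[(i*.032,j*.032,z) for i in(-1,1) for j in(-1,1) for z in(0,.09)]
    lid=[(.029*np.cos(q),.029*np.sin(q),z) for q in a for z in(.104,.124)]
    def hulls(d,p):
        c,s_=np.cos(p[2]),np.sin(p[2]);o=[]
        for S in(box,lid):
            S=np.array(S);W=np.c_[S[:,0]*c-S[:,1]*s_+p[0],S[:,0]*s_+S[:,1]*c+p[1],S[:,2]]
            o.append(cv2.convexHull(proj(d,W).astype(np.float32))[:,0])
        return o
    for d in views:
        u,v=proj(d,[x0[0],x0[1],.06])[0].astype(int);r=45
        im=d["image"][v-r:v+r,u-r:u+r]
        hsv=cv2.cvtColor(cv2.resize(im,None,fx=K,fy=K,interpolation=cv2.INTER_LINEAR),cv2.COLOR_BGR2HSV).astype(int)
        m=(((hsv[...,0]>90)&(hsv[...,0]<150))|(hsv[...,1]<70)).astype(np.uint8)
        m=cv2.morphologyEx(m,cv2.MORPH_OPEN,np.ones((9,9)))
        n,l,st,_=cv2.connectedComponentsWithStats(m); k=1+st[1:,4].argmax(); m=(l==k).astype(np.uint8)
        m=cv2.morphologyEx(m,cv2.MORPH_CLOSE,np.ones((15,15)))
        ms.append((d,m,u-r,v-r))
    def draw(d,m,ou,ov,p):
        q=np.zeros_like(m)
        for h in hulls(d,p): cv2.fillPoly(q,[(((h-[ou,ov])*K+(K-1)/2)*16).round().astype(np.int32)],1,shift=4)
        return q
    f=lambda p:sum((m!=draw(d,m,a_,b_,p)).sum() for d,m,a_,b_ in ms)/K**2
    best=min((minimize(f,[x0[0],x0[1],y],method="Nelder-Mead",options=dict(initial_simplex=[[x0[0],x0[1],y],[x0[0]+.004,x0[1],y],[x0[0],x0[1]+.004,y],[x0[0],x0[1],y+.1]])) for y in np.array(x0[2])+[-.2,0,.2]),key=lambda r:r.fun)
    if dump:
        o=[]
        for d,m,a_,b_ in ms:
            im=cv2.resize(d["image"][b_:b_+90,a_:a_+90],None,fx=4,fy=4)
            e=cv2.resize(draw(d,m,a_,b_,best.x),(360,360),interpolation=0);c,_=cv2.findContours(e,0,2);cv2.drawContours(im,c,-1,(0,255,0),1)
            c,_=cv2.findContours(cv2.resize(m,(360,360),interpolation=0),0,2);cv2.drawContours(im,c,-1,(0,0,255),1);o.append(im)
        cv2.imwrite(dump,np.hstack(o))
    return best.x,best.fun
E
python3 - <<'E'
from fit import *
t,s=cam("top"),cam("scene")
print(jarfit([t,s],[.444,-.1345,.52],"pics/jf.png"),jarfit([t],[.444,-.1345,.52]),jarfit([s],[.444,-.1345,.52]))
E
```

```text
(array([ 0.44190277, -0.13678355,  0.51506632]), np.float64(139.11111111111111)) (array([ 0.44182291, -0.13663169,  0.53184039]), np.float64(70.05555555555556)) (array([ 0.44226937, -0.13752361,  0.51248816]), np.float64(60.44444444444444))
```

View pics/jf.png

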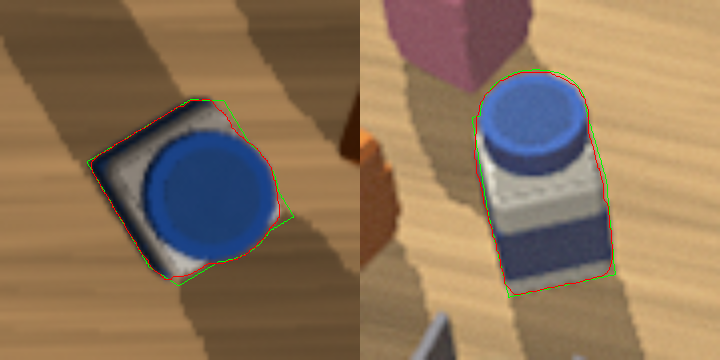

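The fit overlays match in both views. The jar is at (0.442,-0.137) with yaw 0.52, and the bay at (0.598,-0.040) with yaw -0.098. Next, a helper for move numbers; the first move is already worked out.

```bash
cat > mv.py <<'E'
# python3 mv.py x y z fingeryaw_deg : units from the measured pose
import sys; from h import *
def to(x,y,z,a=None):
    o=env.observe(); M=R.from_quat(o["tcp_rot"]).as_matrix()
    d=M.T@(np.array([x,y,z])-o["ee_pos"])/.3
    cur=np.degrees(np.arctan2(M[1,1],M[0,1])); r=0 if a is None else -((a-cur+180)%360-180)/90
    print("pos",o["ee_pos"].round(4),"yaw",cur.round(2),"j",o["joints"].round(2),"t",round(o["clock"],2),"op",round(o["opening"],3))
    print("dx %.4f dy %.4f dz %.4f roll %.4f"%(*d,r))
if __name__=="__main__": to(*map(float,sys.argv[1:]))
E
```

Call:
{"method": "send_rows", "body": {
  "increments": [
    {"grip":1,"dx":-0.93,"dy":-0.7,"dz":-0.1,"roll":0.45},
    {"grip":1,"dx":-0.93,"dy":-0.7,"dz":-0.1,"roll":0.45},
    {"grip":1,"dx":-0.93,"dy":-0.7,"dz":-0.1,"roll":0.45},
    {"grip":1,"dx":-0.93,"dy":-0.7,"dz":-0.1,"roll":0.45},
    {"grip":1,"dx":-0.93,"dy":-0.7,"dz":-0.1,"roll":0.45},
    {"grip":1,"dx":-0.93,"dy":-0.7,"dz":-0.1,"roll":0.45},
    {"grip":1,"dx":-0.93,"dy":-0.7,"dz":-0.1,"roll":0.45},
    {"grip":1,"dx":-0.93,"dy":-0.7,"dz":-0.1,"roll":0.45}
  ]
}}

```text
clock: 1.3
ee_pos: [0.3991, 0.3013, 0.1989]
tcp_rot: [0.497, 0.868, 0.0, -0.0]
contact_force: [0.2, 0.6, -0.6]
opening: 1.002
finger_force: 0.0
```

```bash
python3 mv.py .442 -.1367 .19 -7; python3 mv.py .442 .1 .19 -7
```

```text
pos [0.3991 0.3013 0.1989] yaw 30.41 j [-0.96  0.16  0.28  1.89 -0.05  1.09 -0.13] t 1.3 op 1.002
dx -1.3316 dy -0.6158 dz 0.0294 roll 0.4157
pos [0.3991 0.3013 0.1989] yaw 30.41 j [-0.96  0.16  0.28  1.89 -0.05  1.09 -0.13] t 1.3 op 1.002
dx -0.6511 dy -0.2164 dz 0.0295 roll 0.4157
```

Call:
{"method": "send_rows", "body": {
  "increments": [
    {"grip":1,"dx":-0.65,"dy":-0.22,"dz":0.03,"roll":0.416},
    {"grip":1,"dx":-0.65,"dy":-0.22,"dz":0.03,"roll":0.416},
    {"grip":1,"dx":-0.65,"dy":-0.22,"dz":0.03,"roll":0.416},
    {"grip":1,"dx":-0.65,"dy":-0.22,"dz":0.03,"roll":0.416},
    {"grip":1,"dx":-0.65,"dy":-0.22,"dz":0.03,"roll":0.416}
  ]
}}

```text
clock: 1.92
ee_pos: [0.4412, 0.0991, 0.1899]
tcp_rot: [0.749, 0.662, -0.0, 0.0]
contact_force: [-0.6, 0.6, 0.1]
opening: 1.003
finger_force: 0.0
```

```bash
python3 mv.py .442 -.1367 .17 -7
```

```text
pos [0.4412 0.0991 0.1899] yaw -7.09 j [-0.76  0.08  0.49  2.01 -0.04  1.06 -0.37] t 1.93 op 1.003
dx -0.7797 dy 0.0998 dz 0.0665 roll -0.0010
```

Call:
{"method": "send_rows", "body": {
  "increments": [
    {"grip":1,"dx":-0.78,"dy":0.1,"dz":0.067},
    {"grip":1,"dx":-0.78,"dy":0.1,"dz":0.067},
    {"grip":1,"dx":-0.78,"dy":0.1,"dz":0.067},
    {"grip":1,"dx":-0.78,"dy":0.1,"dz":0.067},
    {"grip":1,"dx":-0.78,"dy":0.1,"dz":0.067},
    {"grip":1,"dx":-0.78,"dy":0.1,"dz":0.067}
  ]
}}

```text
$.increments[0]: bad value
```

```bash
python3 mv.py .442 -.1367 .097 -7; python3 -c "
from h import *
for n in('top','scene'): cv2.imwrite(f'pics/{n}1.png',cam(n)['image'])
a=cv2.imread('pics/top1.png')[180:400,270:500];b=cv2.imread('pics/scene1.png')[80:300,150:380]
cv2.imwrite('pics/m1.png',cv2.resize(np.hstack([a,b]),(798,382)))"
```

```text
pos [0.4412 0.0991 0.1899] yaw -7.09 j [-0.76  0.08  0.49  2.01 -0.04  1.06 -0.37] t 1.93 op 1.003
dx -0.7797 dy 0.0998 dz 0.3098 roll -0.0010
```

View pics/m1.png

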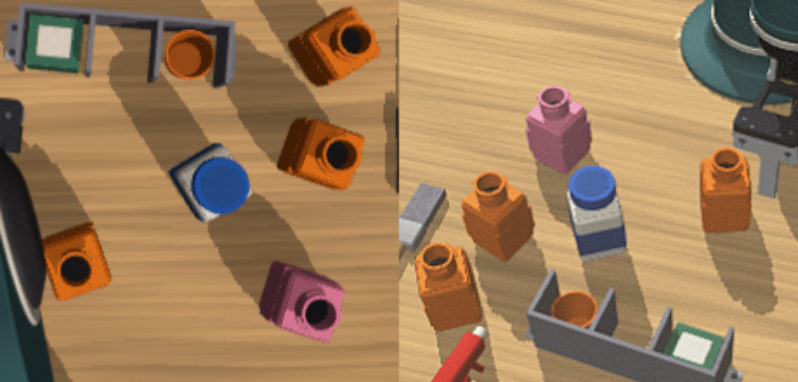

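The move was refused because a row needs all the keys. The pictures show the gripper still to the left and the jar untouched. I'll resend it with roll included.

Call:
{"method": "send_rows", "body": {
  "increments": [
    {"grip":1,"dx":-0.78,"dy":0.1,"dz":0.067,"roll":0},
    {"grip":1,"dx":-0.78,"dy":0.1,"dz":0.067,"roll":0},
    {"grip":1,"dx":-0.78,"dy":0.1,"dz":0.067,"roll":0},
    {"grip":1,"dx":-0.78,"dy":0.1,"dz":0.067,"roll":0},
    {"grip":1,"dx":-0.78,"dy":0.1,"dz":0.067,"roll":0},
    {"grip":1,"dx":-0.78,"dy":0.1,"dz":0.067,"roll":0}
  ]
}}

```text
clock: 2.78
ee_pos: [0.4426, -0.1353, 0.1697]
tcp_rot: [0.748, 0.663, -0.0, -0.0]
contact_force: [-0.3, 0.4, -0.2]
opening: 1.001
finger_force: 0.0
```

```bash
python3 mv.py .442 -.1367 .097 -7
```

```text
pos [ 0.4426 -0.1353  0.1697] yaw -6.89 j [-0.43  0.15  0.72  2.02 -0.11  1.02  0.23] t 2.77 op 1.001
dx -0.0048 dy -0.0014 dz 0.2424 roll 0.0012
```

Call:
{"method": "send_rows", "body": {
  "increments": [
    {"grip":1,"dx":-0.003,"dy":0,"dz":0.12,"roll":0},
    {"grip":1,"dx":-0.003,"dy":0,"dz":0.2,"roll":0},
    {"grip":1,"dx":-0.003,"dy":0,"dz":0.242,"roll":0},
    {"grip":1,"dx":-0.003,"dy":0,"dz":0.242,"roll":0},
    {"grip":-1,"dx":-0.003,"dy":0,"dz":0.242,"roll":0},
    {"grip":-1,"dx":-0.003,"dy":0,"dz":0.242,"roll":0},
    {"grip":-1,"dx":-0.003,"dy":0,"dz":0.242,"roll":0},
    {"grip":-1,"dx":-0.003,"dy":0,"dz":0.242,"roll":0},
    {"grip":-1,"dx":-0.003,"dy":0,"dz":0.242,"roll":0},
    {"grip":-1,"dx":-0.003,"dy":0,"dz":0.242,"roll":0}
  ]
}}

```text
clock: 4.03
ee_pos: [0.4421, -0.1378, 0.0973]
tcp_rot: [0.749, 0.662, -0.0, 0.0]
contact_force: [-0.2, -0.0, -0.5]
opening: 0.398
finger_force: 0.0
```

Call:
{"method": "send_rows", "body": {
  "increments": [
    {"grip":-1,"dx":0,"dy":0,"dz":0,"roll":0},
    {"grip":-1,"dx":0,"dy":0,"dz":0,"roll":0},
    {"grip":-1,"dx":0,"dy":0,"dz":0,"roll":0},
    {"grip":-1,"dx":0,"dy":0,"dz":0,"roll":0}
  ]
}}

```text
clock: 4.53
ee_pos: [0.4421, -0.1378, 0.0973]
tcp_rot: [0.749, 0.662, -0.0, 0.0]
contact_force: [-0.2, 1.0, 0.3]
opening: 0.007
finger_force: 0.0
```

```bash
python3 mv.py .442 -.1367 .097 -7; python3 -c "
from h import *
for n in('top','scene'): cv2.imwrite(f'pics/{n}2.png',cam(n)['image'])
a=cv2.imread('pics/top2.png')[180:400,270:500];b=cv2.imread('pics/scene2.png')[80:300,150:380]
cv2.imwrite('pics/m2.png',cv2.resize(np.hstack([a,b]),(798,382)))"
```

```text
pos [ 0.4421 -0.1378  0.0973] yaw -7.06 j [-0.37  0.27  0.69  2.09 -0.23  0.86  0.33] t 4.53 op 0.007
dx 0.0034 dy -0.0008 dz 0.0009 roll -0.0007
```

View pics/m2.png

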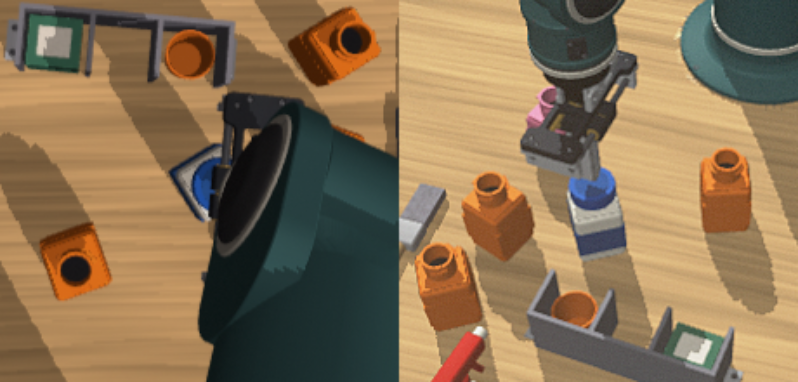

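The gripper closed fully without gripping the lid, and the jar looks unmoved. I'll check where the fingers really are by projecting the reported TCP and finger tips into the pictures.

```bash
python3 - <<'E'
from h import *
t,s=cam("top"),cam("scene")
def mark(d,im,P,c):
    u=proj(d,P)
    for p in u: cv2.circle(im,tuple(int(round(q*16)) for q in p*1),8,c,-1,shift=4)
o=env.observe();p=o["ee_pos"];M=R.from_quat(o["tcp_rot"]).as_matrix()
out=[]
q=np.linspace(0,6.28,60)
for d in(s,t):
    r=proj(d,p)[0].astype(int); x,y=r-[45,60]
    K=4;im=cv2.resize(d["image"][y:y+110,x:x+95],None,fx=K,fy=K,interpolation=cv2.INTER_CUBIC)
    for P,c in((p,(0,0,255)),(p-M[:,2]*.08,(0,255,255)),(np.c_[.442+.029*np.cos(q),-.1367+.029*np.sin(q),q*0+.124],(0,255,0))):
        for u in proj(d,P): cv2.circle(im,tuple(((u-[x,y]+.5)*K).astype(int)),3 if np.ndim(P)==1 else 1,c,-1)
    out.append(im)
cv2.imwrite("pics/m3.png",np.hstack(out))
# open-state check with earlier picture (scene1, pose known)
i=cv2.imread("pics/scene1.png");a=np.radians(-7.09);P=np.array([.4412,.0991,.1899]);y=np.array([np.cos(a),np.sin(a),0])
for sg in(-1,1):
    print("tip",proj(s,P+sg*y*.053))
for sg in(-1,1):
    for p in proj(s,P+sg*y*.053): cv2.circle(i,tuple(int(v) for v in p),2,(0,0,255),-1)
m=cv2.resize(i[100:210,330:425],None,fx=4,fy=4)
cv2.imwrite("pics/m4.png",m)
a=cv2.imread("pics/m3.png");b=cv2.imread("pics/m4.png");c=cv2.resize(np.hstack([a,b]),(798,308));cv2.imwrite("pics/m5.png",cv2.resize(np.hstack([a]),(760,440)))
cv2.imwrite("pics/m6.png",c)
E
```

```text
tip [[376.48112356 167.06815457]]
tip [[359.74177775 204.23266342]]
```

View pics/m6.png

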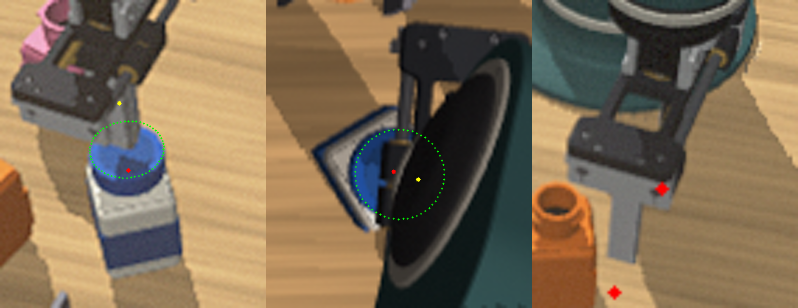

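The closed fingers hover just over the lid's centre, with their shadow on the lid at (130,165) of the left panel. The real tips are about 27 mm higher than the reported TCP. I'll pin that down by touching the lid top (z = 0.124) gently.

Call:
{"method": "send_rows", "body": {
  "increments": [
    {"grip":-1,"dx":0,"dy":0,"dz":0.01,"roll":0},
    {"grip":-1,"dx":0,"dy":0,"dz":0.01,"roll":0}
  ]
}}

```text
clock: 4.97
ee_pos: [0.442, -0.1377, 0.094]
tcp_rot: [0.749, 0.662, -0.0, -0.0]
contact_force: [0.4, -0.1, -0.3]
opening: 0.007
finger_force: 0.0
```

Call:
{"method": "send_rows", "body": {
  "increments": [
    {"grip":-1,"dx":0,"dy":0,"dz":0.007,"roll":0},
    {"grip":-1,"dx":0,"dy":0,"dz":0.007,"roll":0}
  ]
}}

```text
clock: 5.22
ee_pos: [0.442, -0.1378, 0.092]
tcp_rot: [0.749, 0.662, -0.0, -0.0]
contact_force: [0.7, -0.2, 1.1]
opening: 0.007
finger_force: 0.0
```

Call:
{"method": "send_rows", "body": {
  "increments": [
    {"grip":-1,"dx":0,"dy":0,"dz":0.007,"roll":0},
    {"grip":-1,"dx":0,"dy":0,"dz":0.007,"roll":0}
  ]
}}

```text
clock: 5.48
ee_pos: [0.442, -0.1377, 0.09]
tcp_rot: [0.749, 0.662, -0.0, -0.0]
contact_force: [-0.0, -0.4, 0.7]
opening: 0.005
finger_force: 0.0
```

```bash
python3 - <<'E'
from h import *
# estimate: differences of finger tip along projected tool axis in scene, brightness profile of the image column along z
d=cam("scene");o=env.observe();p=o["ee_pos"];print(p)
g=cv2.cvtColor(d["image"],cv2.COLOR_BGR2HSV)
for z in np.arange(.09,.20,.005):
    u=proj(d,[p[0],p[1],z])[0];print(round(z,3),u.round(1),g[int(round(u[1])),int(round(u[0]))])
E
```

```text
[ 0.4420342  -0.13776269  0.0900209 ]
0.09 [261.6 193.5] [114 127 124]
0.095 [261.4 192. ] [112 107 105]
0.1 [261.3 190.6] [112 107 112]
0.105 [261.1 189.2] [113 103 109]
0.11 [260.9 187.8] [113 113 108]
0.115 [260.7 186.3] [116  44 116]
0.12 [260.5 184.9] [ 23  17 118]
0.125 [260.3 183.4] [ 26  16 129]
0.13 [260.1 181.9] [ 10   6 130]
0.135 [259.9 180.4] [ 36  10 133]
0.14 [259.7 178.9] [  8   8 123]
0.145 [259.5 177.4] [  6  11 119]
0.15 [259.3 175.9] [ 30   6 130]
0.155 [259.1 174.4] [ 24  10 133]
0.16 [258.9 172.9] [ 38   7 140]
0.165 [258.7 171.3] [ 10  13 122]
0.17 [258.5 169.8] [173   9 117]
0.175 [258.3 168.2] [15 33 78]
0.18 [258.1 166.6] [12 17 73]
0.185 [257.9 165. ] [ 9 22 82]
0.19 [257.7 163.4] [ 0 16 82]
0.195 [257.5 161.8] [ 23   9 114]
0.2 [257.3 160.2] [16 74 52]
```

Call:
{"method": "send_rows", "body": {
  "increments": [
    {"grip":-1,"dx":0,"dy":0,"dz":0.007,"roll":0},
    {"grip":-1,"dx":0,"dy":0,"dz":0.007,"roll":0}
  ]
}}

```text
clock: 5.78
ee_pos: [0.4421, -0.1378, 0.0879]
tcp_rot: [0.749, 0.662, -0.0, 0.0]
contact_force: [0.3, -0.1, 0.2]
opening: 0.002
finger_force: 0.0
```

Call:
{"method": "send_rows", "body": {
  "increments": [
    {"grip":-1,"dx":0,"dy":0,"dz":0.007,"roll":0},
    {"grip":-1,"dx":0,"dy":0,"dz":0.007,"roll":0}
  ]
}}

```text
clock: 6.02
ee_pos: [0.4429, -0.1381, 0.0875]
tcp_rot: [0.749, 0.662, 0.001, 0.0]
contact_force: [-13.3, 4.0, 44.7]
opening: 0.01
finger_force: 22.3
```

Call:
{"method": "send_rows", "body": {
  "increments": [
    {"grip":-1,"dx":0,"dy":0,"dz":0.007,"roll":0},
    {"grip":-1,"dx":0,"dy":0,"dz":0.007,"roll":0}
  ]
}}

```text
clock: 6.28
ee_pos: [0.4441, -0.1385, 0.0873]
tcp_rot: [0.75, 0.662, 0.002, 0.001]
contact_force: [-25.6, 6.4, 91.2]
opening: 0.003
finger_force: 45.8
```

```bash
python3 - <<'E'
from h import *
d=cam("scene");o=env.observe();p=o["ee_pos"];print(p,o["contact_force"])
x,y=proj(d,[p[0],p[1],.12])[0].astype(int)-[45,50]
a=cv2.resize(d["image"][y:y+95,x:x+95],None,fx=4,fy=4,interpolation=cv2.INTER_CUBIC)
t=cam("top");b=cv2.resize(t["image"][240:335,350:445],None,fx=4,fy=4,interpolation=cv2.INTER_CUBIC);print(x,y)
cv2.imwrite("pics/m7.png",np.hstack([a,b]))
E
```

```text
[ 0.44406057 -0.13844042  0.08725574] [-25.4133891    6.076608    90.95199746]
214 135
```

Contact came at a reported z of 0.088, so the real tips are 36 mm above the reported TCP. The press was firm, so I'll back off now, open, and re-measure the jar.

Call:
{"method": "send_rows", "body": {
  "increments": [
    {"grip":-1,"dx":0,"dy":0,"dz":-0.02,"roll":0},
    {"grip":-1,"dx":0,"dy":0,"dz":-0.12,"roll":0},
    {"grip":1,"dx":0,"dy":0,"dz":-0.2,"roll":0},
    {"grip":1,"dx":0,"dy":0,"dz":-0.2,"roll":0},
    {"grip":1,"dx":0,"dy":0,"dz":-0.2,"roll":0},
    {"grip":1,"dx":0,"dy":0,"dz":-0.2,"roll":0},
    {"grip":1,"dx":0,"dy":0,"dz":-0.2,"roll":0},
    {"grip":1,"dx":0,"dy":0,"dz":-0.2,"roll":0},
    {"grip":1,"dx":0,"dy":0,"dz":-0.2,"roll":0},
    {"grip":1,"dx":0,"dy":0,"dz":-0.2,"roll":0},
    {"grip":1,"dx":0,"dy":0,"dz":-0.2,"roll":0}
  ]
}}

```text
clock: 7.75
ee_pos: [0.4421, -0.1378, 0.1438]
tcp_rot: [0.749, 0.662, -0.0, 0.0]
contact_force: [-0.1, 0.1, 0.5]
opening: 0.925
finger_force: 0.0
```

```bash
python3 mv.py .442 -.1367 .061 -7; python3 - <<'E'
from fit import *
t,s=cam("top"),cam("scene")
x0=[.442,-.1367,.515]
try: print(jarfit([s],x0))
except Exception as e: print(e)
o=env.observe();p=o["ee_pos"];print(p)
x,y=proj(s,[p[0],p[1],.12])[0].astype(int)-[47,60]
a=cv2.resize(s["image"][y:y+95,x:x+95],None,fx=4,fy=4,interpolation=cv2.INTER_CUBIC)
M=R.from_quat(o["tcp_rot"]).as_matrix()
for sg in(-.047,.047):
    for u in proj(s,p+[0,0,.036]+sg*M[:,1]): cv2.circle(a,tuple(((u-[x,y]+.5)*4).astype(int)),3,(0,0,255),-1)
b=cv2.resize(t["image"][240:335,350:445],None,fx=4,fy=4,interpolation=cv2.INTER_CUBIC)
cv2.imwrite("pics/m8.png",np.hstack([a,b]))
E
```

```text
pos [ 0.4421 -0.1378  0.1438] yaw -7.07 j [-0.41  0.19  0.72  2.05 -0.15  0.96  0.27] t 7.75 op 0.925
dx 0.0035 dy -0.0008 dz 0.2760 roll -0.0007
(array([ 0.44202416, -0.13757169,  0.5221213 ]), np.float64(487.47222222222223))
[ 0.44210044 -0.13774325  0.14378719]
```

View pics/m8.png

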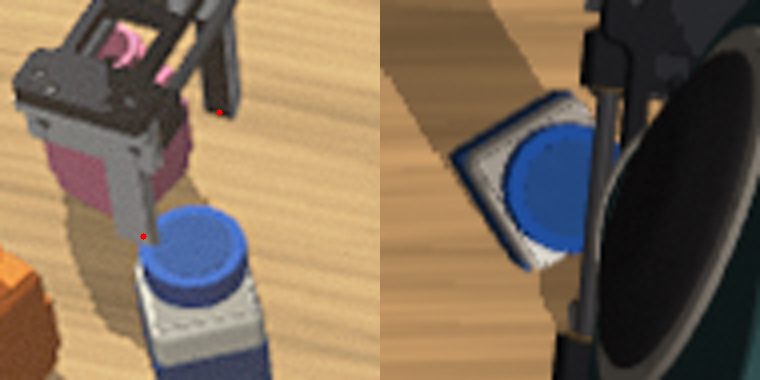

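The tips line up with a +36 mm z offset (red dots), centred over the lid, and the jar hasn't moved. Descend to a reported z of 0.061 and grip.

Call:
{"method": "send_rows", "body": {
  "increments": [
    {"grip":1,"dx":0,"dy":0,"dz":0.06,"roll":0},
    {"grip":1,"dx":0,"dy":0,"dz":0.12,"roll":0},
    {"grip":1,"dx":0,"dy":0,"dz":0.16,"roll":0}
  ]
}}

```text
clock: 8.22
ee_pos: [0.442, -0.1377, 0.0951]
tcp_rot: [0.749, 0.662, -0.0, -0.0]
contact_force: [0.7, 0.4, 0.3]
opening: 0.998
finger_force: 0.0
```

Call:
{"method": "send_rows", "body": {
  "increments": [
    {"grip":1,"dx":0,"dy":0,"dz":0.06,"roll":0},
    {"grip":1,"dx":0,"dy":0,"dz":0.117,"roll":0},
    {"grip":1,"dx":0,"dy":0,"dz":0.117,"roll":0},
    {"grip":-1,"dx":0,"dy":0,"dz":0.117,"roll":0},
    {"grip":-1,"dx":0,"dy":0,"dz":0.117,"roll":0},
    {"grip":-1,"dx":0,"dy":0,"dz":0.117,"roll":0},
    {"grip":-1,"dx":0,"dy":0,"dz":0.117,"roll":0},
    {"grip":-1,"dx":0,"dy":0,"dz":0.117,"roll":0},
    {"grip":-1,"dx":0,"dy":0,"dz":0.117,"roll":0},
    {"grip":-1,"dx":0,"dy":0,"dz":0.117,"roll":0}
  ]
}}

```text
clock: 9.48
ee_pos: [0.4424, -0.1378, 0.0609]
tcp_rot: [0.749, 0.662, 0.0, 0.0]
contact_force: [1.5, 0.1, 4.4]
opening: 0.624
finger_force: 30.0
```

Gripped: opening 58.7 mm at 30 N. Lift a little, then work out the carry to a point 100 mm in front of home, square to the bay.

Call:
{"method": "send_rows", "body": {
  "increments": [
    {"grip":-1,"dx":0,"dy":0,"dz":-0.02,"roll":0},
    {"grip":-1,"dx":0,"dy":0,"dz":-0.05,"roll":0},
    {"grip":-1,"dx":0,"dy":0,"dz":-0.05,"roll":0}
  ]
}}

```text
clock: 9.85
ee_pos: [0.4423, -0.1377, 0.0763]
tcp_rot: [0.749, 0.662, 0.0, 0.0]
contact_force: [0.2, -0.6, -6.3]
opening: 0.622
finger_force: 30.0
```

```bash
python3 mv.py .4985 -.030 .076 -42.4; python3 -c "
from workcell import env
print(env.observe())" | grep -E "contact|finger"
```

```text
pos [ 0.4423 -0.1377  0.0763] yaw -7.06 j [-0.35  0.31  0.68  2.11 -0.27  0.81  0.37] t 9.85 op 0.622
dx 0.3794 dy 0.1417 dz 0.0011 roll 0.3927
         0.27677553,   0.42720756,  -0.26969863]), 'ee_pos': array([ 0.4423292 , -0.13772757,  0.07628432]), 'tcp_rot': array([7.49291283e-01, 6.62240453e-01, 3.03293712e-04, 2.50937914e-04]), 'contact_force': array([ 0.16217857, -0.56715767, -6.27298205]), 'ft_torque': array([-0.04851445,  0.08641465, -0.00905785]), 'finger_force': 29.99858010560274, 'opening': 0.6219479746216577}
```

Lifted, with about 6 N of weight on the wrist. Carry in gentle steps.

Call:
{"method": "send_rows", "body": {
  "increments": [
    {"grip":-1,"dx":0.05,"dy":0.02,"dz":0,"roll":0.05},
    {"grip":-1,"dx":0.13,"dy":0.05,"dz":0,"roll":0.13},
    {"grip":-1,"dx":0.21,"dy":0.08,"dz":0,"roll":0.21},
    {"grip":-1,"dx":0.29,"dy":0.11,"dz":0,"roll":0.29},
    {"grip":-1,"dx":0.35,"dy":0.13,"dz":0,"roll":0.36},
    {"grip":-1,"dx":0.379,"dy":0.142,"dz":0,"roll":0.392},
    {"grip":-1,"dx":0.379,"dy":0.142,"dz":0,"roll":0.392}
  ]
}}

```text
clock: 10.72
ee_pos: [0.4983, -0.0295, 0.0754]
tcp_rot: [0.914, 0.405, -0.0, 0.0]
contact_force: [-1.0, -1.5, -6.4]
opening: 0.624
finger_force: 30.0
```

```bash
sed -i 's/def jarfit(views,x0,dump=None):/def jarfit(views,x0,dump=None,zz=0):/; s/S=np.array(S);W/S=np.array(S)+[0,0,zz];W/' fit.py; python3 mv.py .4985 -.030 .076 -42.4; python3 - <<'E'
from fit import *
t,s=cam("top"),cam("scene")
for v in([s],):
    for zz in(.012,.015,.018): print(zz,jarfit(v,[.4985,-.029,-.1],"pics/f%d.png"%(zz*1000),zz))
cv2.imwrite("pics/scene9.png",s["image"])
E
```

```text
pos [ 0.4983 -0.0295  0.0754] yaw -42.25 j [-0.64  0.4   0.77  2.03 -0.37  0.85 -0.39] t 10.72 op 0.624
dx -0.0008 dy 0.0015 dz -0.0019 roll 0.0017
0.012 (array([ 0.49487954, -0.03279864, -0.07064019]), np.float64(1389.9444444444443))
0.015 (array([ 0.49668668, -0.03242721, -0.05384937]), np.float64(1387.9166666666667))
0.018 (array([ 0.49797838, -0.03171125, -0.05576299]), np.float64(1383.5555555555557))
```

```bash
cat > band.py <<'E'
from h import *
from scipy.optimize import minimize
K=8
def setup(im,d,c,r=38):
    u,v=proj(d,c)[0].astype(int); m=cv2.resize(im[v-r:v+r,u-r:u+r],None,fx=K,fy=K,interpolation=cv2.INTER_LINEAR)
    h=cv2.cvtColor(m,cv2.COLOR_BGR2HSV).astype(int)
    b=((h[...,0]>105)&(h[...,0]<130)&(h[...,1]>90)&(h[...,2]>30)).astype(np.uint8)
    return b,u-r,v-r
def model(d,p,z0,z1,shape,ou,ov):
    q=np.zeros(shape,np.uint8);x,y,a=p
    for k in range(4):
        n=a+k*np.pi/2;N=np.array([np.cos(n),np.sin(n)]);T=np.array([-N[1],N[0]]);c=np.array([x,y])+.032*N
        if N@(d["xyz"][:2]-c)<=0: continue
        W=[(*(c+s*.032*T),z) for s,z in((-1,z0),(1,z0),(1,z1),(-1,z1))]
        cv2.fillPoly(q,[(((proj(d,W)-[ou,ov])*K+(K-1)/2)*16).round().astype(np.int32)],1,shift=4)
    return q
def bandfit(im,d,p0,z0,z1,fz=False,lidz=.1):
    c=[p0[0],p0[1],(z0+z1)/2];b,ou,ov=setup(im,d,c)
    n,l,st,ce=cv2.connectedComponentsWithStats(b)
    # component holding the band centre model
    m=model(d,p0,z0,z1,b.shape,ou,ov); k=1+np.argmax([((l==i)&(m>0)).sum() for i in range(1,n)]); b=(l==k).astype(np.uint8)
    f=lambda q:(b!=model(d,q[:3],*(q[3:] if fz else (z0,z1)),b.shape,ou,ov)).sum()/K**2
    x0=np.array([*p0,z0,z1] if fz else p0,float);S=np.vstack([x0]+[x0+e for e in np.diag([.004,.004,.08,.005,.005][:len(x0)])])
    r=minimize(f,x0,method="Nelder-Mead",options=dict(initial_simplex=S,maxiter=600)); return r.x.round(4),round(r.fun,1),b.sum()/K**2
E
python3 - <<'E'
from band import *
s=cam("scene")
i0=cv2.imread("pics/scene0.png")
best=bandfit(i0,s,[.442,-.1368,.52],.02,.055,True);print(best)
z0,z1=best[0][3:]
for dz in(.0145,): print(bandfit(s["image"],s,[.4983,-.0295,-.098],z0+dz,z1+dz))
E
```

```text
(array([ 0.4444, -0.1347,  0.5343,  0.034 ,  0.0338]), np.float64(10.5), np.float64(4.4375))
(array([ 0.5054, -0.0312, -0.0898]), np.float64(194.9), np.float64(197.859375))
```

```bash
python3 - <<'E'
from band import *
import band
s=cam("scene");i0=cv2.imread("pics/scene0.png");h=cv2.cvtColor(i0,cv2.COLOR_BGR2HSV)
print([h[int(165+v/4),int(215+u/4)].tolist() for u,v in((210,215),(240,205),(170,225),(210,175),(210,243))])
def setup(im,d,c,r=38):
    u,v=proj(d,c)[0].astype(int); m=cv2.resize(im[v-r:v+r,u-r:u+r],None,fx=K,fy=K,interpolation=cv2.INTER_LINEAR).astype(int)
    return ((m[...,0]-m[...,2]>15)).astype(np.uint8),u-r,v-r
band.setup=setup
b=bandfit(i0,s,[.442,-.1368,.52],.017,.05,True);print(b)
z0,z1=b[0][3:]
print(bandfit(i0,s,[.442,-.1368,.52],z0,z1))
for dz in(.0125,.0145,.0165): print(bandfit(s["image"],s,[.4983,-.0295,-.098],z0+dz,z1+dz))
E
```

```text
[[117, 70, 84], [112, 81, 79], [115, 70, 88], [21, 26, 136], [23, 17, 123]]
(array([ 0.4409, -0.1367,  0.4855,  0.0154,  0.0568]), np.float64(34.8), np.float64(302.875))
(array([ 0.4412, -0.1369,  0.4526]), np.float64(35.9), np.float64(302.875))
(array([ 0.4959, -0.0317, -0.0839]), np.float64(77.1), np.float64(340.90625))
(array([ 0.4974, -0.0315, -0.079 ]), np.float64(78.1), np.float64(340.90625))
(array([ 0.4985, -0.0315, -0.0796]), np.float64(80.1), np.float64(340.90625))
```

The jar measures about (0.498,-0.031) with yaw -0.08±0.03, on line with the bay to about 1 mm. Lower it to about 4 mm clearance and go in part-way, watching the force.

```bash
python3 mv.py .5685 -.0359 .0650 -42.4;python3 mv.py .598 -.0388 .0650 -42.4
```

```text
pos [ 0.4981 -0.0307  0.0757] yaw -42.33 j [-0.64  0.4   0.77  2.03 -0.37  0.85 -0.39] t 10.93 op 0.622
dx 0.1453 dy 0.1853 dz 0.0356 roll 0.0007
pos [ 0.4981 -0.0307  0.0757] yaw -42.33 j [-0.64  0.4   0.77  2.03 -0.37  0.85 -0.39] t 10.93 op 0.622
dx 0.2044 dy 0.2645 dz 0.0356 roll 0.0007
```

Call:
{"method": "send_rows", "body": {
  "increments": [
    {"grip":-1,"dx":0,"dy":0,"dz":0.036,"roll":0},
    {"grip":-1,"dx":0.018,"dy":0.023,"dz":0.036,"roll":0},
    {"grip":-1,"dx":0.036,"dy":0.047,"dz":0.036,"roll":0},
    {"grip":-1,"dx":0.054,"dy":0.07,"dz":0.036,"roll":0},
    {"grip":-1,"dx":0.072,"dy":0.0935,"dz":0.036,"roll":0},
    {"grip":-1,"dx":0.072,"dy":0.0935,"dz":0.036,"roll":0}
  ]
}}

```text
clock: 11.68
ee_pos: [0.5343, -0.0333, 0.0649]
tcp_rot: [0.915, 0.404, 0.0, 0.0]
contact_force: [-0.6, -0.9, -6.5]
opening: 0.624
finger_force: 30.0
```

Call:
{"method": "send_rows", "body": {
  "increments": [
    {"grip":-1,"dx":0.018,"dy":0.023,"dz":0,"roll":0},
    {"grip":-1,"dx":0.036,"dy":0.047,"dz":0,"roll":0},
    {"grip":-1,"dx":0.036,"dy":0.047,"dz":0,"roll":0}
  ]
}}

```text
clock: 12.05
ee_pos: [0.552, -0.0347, 0.0649]
tcp_rot: [0.915, 0.404, 0.0, 0.0]
contact_force: [-0.6, 0.2, -6.5]
opening: 0.62
finger_force: 30.0
```

Call:
{"method": "send_rows", "body": {
  "increments": [
    {"grip":-1,"dx":0.02,"dy":0.027,"dz":0,"roll":0},
    {"grip":-1,"dx":0.04,"dy":0.053,"dz":0,"roll":0},
    {"grip":-1,"dx":0.06,"dy":0.08,"dz":0,"roll":0},
    {"grip":-1,"dx":0.072,"dy":0.096,"dz":0,"roll":0},
    {"grip":-1,"dx":0.072,"dy":0.096,"dz":0,"roll":0}
  ]
}}

```text
clock: 12.68
ee_pos: [0.5874, -0.0382, 0.0648]
tcp_rot: [0.915, 0.404, -0.0, 0.0]
contact_force: [-0.2, -0.9, -6.2]
opening: 0.622
finger_force: 30.0
```

```bash
python3 mv.py .598 -.0395 .061; python3 -c "
from workcell import env
o=env.observe();print(o['contact_force'],o['ft_torque'])"
```

```text
pos [ 0.5874 -0.0382  0.0648] yaw -42.35 j [-0.52  0.57  0.71  1.81 -0.46  0.93 -0.34] t 12.68 op 0.622
dx 0.0206 dy 0.0288 dz 0.0126 roll 0.0000
[-0.20229842 -0.89288196 -6.18698289] [-0.12010495  0.20771782 -0.02709465]
```

Call:
{"method": "send_rows", "body": {
  "increments": [
    {"grip":-1,"dx":0.006,"dy":0.008,"dz":0,"roll":0},
    {"grip":-1,"dx":0.012,"dy":0.016,"dz":0,"roll":0},
    {"grip":-1,"dx":0.012,"dy":0.016,"dz":0,"roll":0}
  ]
}}

```text
clock: 13.05
ee_pos: [0.5933, -0.0386, 0.0649]
tcp_rot: [0.915, 0.404, 0.0, 0.0]
contact_force: [-0.5, 0.1, -6.2]
opening: 0.621
finger_force: 30.0
```

Call:
{"method": "send_rows", "body": {
  "increments": [
    {"grip":-1,"dx":0.004,"dy":0.0053,"dz":0,"roll":0},
    {"grip":-1,"dx":0.004,"dy":0.0053,"dz":0,"roll":0}
  ]
}}

```text
clock: 13.3
ee_pos: [0.5953, -0.0388, 0.0649]
tcp_rot: [0.915, 0.404, 0.0, 0.0]
contact_force: [-0.2, 0.8, -6.6]
opening: 0.62
finger_force: 30.0
```

Call:
{"method": "send_rows", "body": {
  "increments": [
    {"grip":-1,"dx":0.003,"dy":0.004,"dz":0,"roll":0},
    {"grip":-1,"dx":0.003,"dy":0.004,"dz":0,"roll":0}
  ]
}}

```text
clock: 13.55
ee_pos: [0.5967, -0.039, 0.0649]
tcp_rot: [0.915, 0.404, 0.0, 0.0]
contact_force: [0.4, 0.2, -6.6]
opening: 0.623
finger_force: 30.0
```

Call:
{"method": "send_rows", "body": {
  "increments": [
    {"grip":-1,"dx":0.002,"dy":0.0027,"dz":0,"roll":0},
    {"grip":-1,"dx":0.002,"dy":0.0027,"dz":0,"roll":0}
  ]
}}

```text
clock: 13.8
ee_pos: [0.5975, -0.039, 0.0648]
tcp_rot: [0.915, 0.404, -0.0, -0.0]
contact_force: [-1.2, 1.3, -6.5]
opening: 0.626
finger_force: 30.0
```

Call:
{"method": "send_rows", "body": {
  "increments": [
    {"grip":-1,"dx":0.002,"dy":0.0027,"dz":0,"roll":0},
    {"grip":-1,"dx":0.002,"dy":0.0027,"dz":0,"roll":0}
  ]
}}

```text
clock: 14.05
ee_pos: [0.5985, -0.0392, 0.0648]
tcp_rot: [0.915, 0.404, -0.0, -0.0]
contact_force: [-2.1, 0.3, -5.1]
opening: 0.62
finger_force: 30.0
```

Call:
{"method": "send_rows", "body": {
  "increments": [
    {"grip":-1,"dx":0.002,"dy":0.0027,"dz":0,"roll":0},
    {"grip":-1,"dx":0.002,"dy":0.0027,"dz":0,"roll":0}
  ]
}}

```text
clock: 14.3
ee_pos: [0.5996, -0.0393, 0.0649]
tcp_rot: [0.915, 0.404, -0.0, 0.0]
contact_force: [-2.2, 0.3, -6.6]
opening: 0.622
finger_force: 30.0
```

Call:
{"method": "send_rows", "body": {
  "increments": [
    {"grip":-1,"dx":0.002,"dy":0.0027,"dz":0,"roll":0},
    {"grip":-1,"dx":0.002,"dy":0.0027,"dz":0,"roll":0}
  ]
}}

```text
clock: 14.55
ee_pos: [0.6004, -0.0394, 0.0649]
tcp_rot: [0.915, 0.404, -0.0, -0.0]
contact_force: [-5.1, 0.1, -5.1]
opening: 0.62
finger_force: 30.0
```

```bash
python3 -c "
from workcell import env
o=env.observe();print(o['contact_force'],o['ft_torque'])"
```

```text
[-5.10243339  0.05539874 -5.07195613] [0.00879811 1.28002174 0.00486699]
```

Touching the back wall. Set it down.

Call:
{"method": "send_rows", "body": {
  "increments": [
    {"grip":-1,"dx":-0.0015,"dy":-0.002,"dz":0.005,"roll":0},
    {"grip":-1,"dx":-0.0015,"dy":-0.002,"dz":0.01,"roll":0},
    {"grip":-1,"dx":-0.0015,"dy":-0.002,"dz":0.013,"roll":0},
    {"grip":-1,"dx":-0.0015,"dy":-0.002,"dz":0.013,"roll":0}
  ]
}}

```text
clock: 15.05
ee_pos: [0.6002, -0.0391, 0.0613]
tcp_rot: [0.915, 0.404, 0.0, -0.0]
contact_force: [-3.6, 1.8, 1.9]
opening: 0.625
finger_force: 30.0
```

```bash
python3 -c "
from workcell import env
o=env.observe();print(o['contact_force'],o['ft_torque'])"
```

```text
[-3.5845378   1.76586514  1.90642495] [0.3924982  0.95829635 0.01576973]
```

It stands on the worktop, home. Hold briefly, then start the twist (anticlockwise = negative roll).

Call:
{"method": "send_rows", "body": {
  "increments": [
    {"grip":-1,"dx":0,"dy":0,"dz":0.001,"roll":0},
    {"grip":-1,"dx":0,"dy":0,"dz":0.001,"roll":0},
    {"grip":-1,"dx":0,"dy":0,"dz":0.001,"roll":-0.06},
    {"grip":-1,"dx":0,"dy":0,"dz":0.001,"roll":-0.12},
    {"grip":-1,"dx":0,"dy":0,"dz":0.001,"roll":-0.18},
    {"grip":-1,"dx":0,"dy":0,"dz":0.001,"roll":-0.18}
  ]
}}

```text
clock: 15.8
ee_pos: [0.5994, -0.0397, 0.0609]
tcp_rot: [0.849, 0.529, -0.0, -0.0]
contact_force: [-9.8, 0.5, 7.7]
opening: 0.618
finger_force: 30.0
```

```bash
python3 mv.py .598 -.039 .061; python3 -c "
from workcell import env
o=env.observe();print(o['contact_force'],o['ft_torque'])"
```

```text
pos [ 0.5994 -0.0397  0.0609] yaw -26.11 j [-0.45  0.57  0.63  1.78 -0.41  0.92 -0.1 ] t 15.8 op 0.618
dx 0.0001 dy -0.0051 dz -0.0003 roll 0.0000
[-9.84069389  0.51757315  7.71421318] [ 0.04579111  2.19312586 -0.1415287 ]
```

Call:
{"method": "send_rows", "body": {
  "increments": [
    {"grip":-1,"dx":0,"dy":0,"dz":0,"roll":-0.08},
    {"grip":-1,"dx":0,"dy":0,"dz":0,"roll":-0.16},
    {"grip":-1,"dx":0,"dy":0,"dz":0,"roll":-0.24},
    {"grip":-1,"dx":0,"dy":0,"dz":0,"roll":-0.32},
    {"grip":-1,"dx":0,"dy":0,"dz":0,"roll":-0.4}
  ]
}}

```text
clock: 16.42
ee_pos: [0.5993, -0.0392, 0.0609]
tcp_rot: [0.642, 0.766, -0.0, -0.001]
contact_force: [-9.6, 2.0, 6.8]
opening: 0.627
finger_force: 30.0
```

```bash
python3 mv.py .598 -.039 .061; python3 -c "
from h import *
o=env.observe();print(o['contact_force'],o['ft_torque'])
a=cam('scene')['image'];b=cam('top')['image']
a=a[165:315,205:355];b=b[155:305,270:420]
cv2.imwrite('pics/last.png',cv2.resize(np.hstack([a,b]),(800,400),interpolation=cv2.INTER_CUBIC))"
```

```text
pos [ 0.5993 -0.0392  0.0609] yaw 10.05 j [-0.35  0.54  0.48  1.78 -0.31  0.9   0.44] t 16.43 op 0.627
dx 0.0013 dy -0.0042 dz -0.0003 roll 0.0000
[-9.61475659  2.01438451  6.76469514] [ 0.51988412  2.24900644 -0.4536303 ]
```

View pics/last.png

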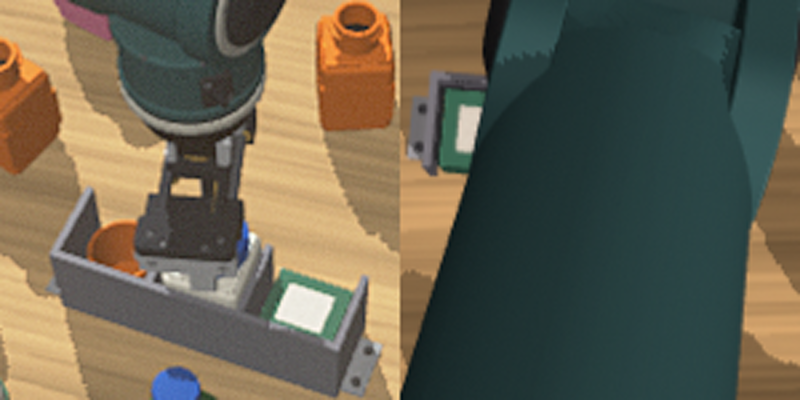

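The jar sits in the bay (left panel, about (210,270)) and the wrist torque has risen to 0.45 N m, so the thread is turning. Finish to about 80° of tool turn.

Call:
{"method": "send_rows", "body": {
  "increments": [
    {"grip":-1,"dx":0,"dy":0,"dz":0,"roll":-0.08},
    {"grip":-1,"dx":0,"dy":0,"dz":0,"roll":-0.16},
    {"grip":-1,"dx":0,"dy":0,"dz":0,"roll":-0.24},
    {"grip":-1,"dx":0,"dy":0,"dz":0,"roll":-0.306},
    {"grip":-1,"dx":0,"dy":0,"dz":0,"roll":-0.306}
  ]
}}

```text
clock: 17.15
ee_pos: [0.5989, -0.0391, 0.0609]
tcp_rot: [0.443, 0.897, 0.0, -0.001]
contact_force: [-12.8, 3.0, 10.5]
opening: 0.626
finger_force: 30.0
```

```bash
python3 mv.py .598 -.039 .061; python3 -c "
from h import *
o=env.observe();print(o['contact_force'],o['ft_torque'])"
```

```text
pos [ 0.5989 -0.0391  0.0609] yaw 37.45 j [-0.26  0.52  0.37  1.78 -0.23  0.89  0.86] t 17.15 op 0.626
dx 0.0020 dy -0.0021 dz -0.0002 roll 0.0000
[-12.7645153    2.95651768  10.46555787] [ 0.8174415   2.97510793 -0.17801954]
```

Call:
{"method": "send_rows", "body": {
  "increments": [
    {"grip":-1,"dx":0.0034,"dy":-0.0037,"dz":0,"roll":0},
    {"grip":-1,"dx":0.0034,"dy":-0.0037,"dz":-0.005,"roll":0},
    {"grip":-1,"dx":0.0034,"dy":-0.0037,"dz":-0.01,"roll":0},
    {"grip":-1,"dx":0.0034,"dy":-0.0037,"dz":-0.01,"roll":0}
  ]
}}

```text
clock: 17.65
ee_pos: [0.5985, -0.0394, 0.0637]
tcp_rot: [0.443, 0.896, -0.0, 0.0]
contact_force: [-2.0, -2.4, -3.6]
opening: 0.619
finger_force: 30.0
```

```bash
python3 mv.py .598 -.039 .061; python3 -c "
from h import *
o=env.observe();print(o['contact_force'],o['ft_torque'])"
```

```text
pos [ 0.5985 -0.0394  0.0637] yaw 37.38 j [-0.27  0.51  0.37  1.78 -0.23  0.89  0.86] t 17.65 op 0.619
dx 0.0021 dy -0.0005 dz 0.0090 roll 0.0000
[-2.04672159 -2.41812119 -3.5670298 ] [-0.44638478  0.30837986 -0.04137105]
```

Call:
{"method": "send_rows", "body": {
  "increments": [
    {"grip":-1,"dx":0,"dy":0,"dz":-0.007,"roll":0},
    {"grip":-1,"dx":0,"dy":0,"dz":-0.007,"roll":0},
    {"grip":-1,"dx":0,"dy":0,"dz":-0.007,"roll":0}
  ]
}}

```text
clock: 18.02
ee_pos: [0.5985, -0.0393, 0.066]
tcp_rot: [0.443, 0.896, -0.0, 0.0]
contact_force: [-2.6, -2.4, -0.7]
opening: 0.618
finger_force: 30.0
```

```bash
python3 -c "
from h import *
i=cam('scene')
o=env.observe();print(o['contact_force'],o['ft_torque'])"
```

```text
[-2.21377207 -1.64553657  0.13077479] [-0.66770131  0.49563565 -0.07423023]
```

The wrist load is near zero, so the lid is free. Lift to about 13 mm above the mouth (lid edge 33 mm above its tight position).

Call:
{"method": "send_rows", "body": {
  "increments": [
    {"grip":-1,"dx":0,"dy":0,"dz":-0.02,"roll":0},
    {"grip":-1,"dx":0,"dy":0,"dz":-0.04,"roll":0},
    {"grip":-1,"dx":0,"dy":0,"dz":-0.06,"roll":0},
    {"grip":-1,"dx":0,"dy":0,"dz":-0.08,"roll":0},
    {"grip":-1,"dx":0,"dy":0,"dz":-0.093,"roll":0},
    {"grip":-1,"dx":0,"dy":0,"dz":-0.093,"roll":0},
    {"grip":-1,"dx":0,"dy":0,"dz":-0.093,"roll":0},
    {"grip":-1,"dx":0,"dy":0,"dz":-0.093,"roll":0}
  ]
}}

```text
clock: 19.08
ee_pos: [0.5983, -0.0391, 0.0935]
tcp_rot: [0.443, 0.896, -0.0, -0.0]
contact_force: [0.1, -0.0, -0.7]
opening: 0.623
finger_force: 30.0
```

```bash
python3 - <<'E'
from h import *
d=cam('scene');o=env.observe();print(o['ee_pos'],o['contact_force'],o['ft_torque'],o['finger_force'],o['opening'])
im=d['image'].astype(int);c=np.array([.598,-.0398])
# white of jar body/shoulder and blue of lid: blobs near the bay
u,v=proj(d,[*c,.1])[0].astype(int);r=im[v-40:v+40,u-35:u+35]
b=(r[...,0]-r[...,2]>35);w=(abs(r[...,0]-r[...,2])<35)&(r.min(2)>95)
for n,m in(('blue',b),('white',w)):
    y,x=np.nonzero(m);print(n,m.sum(),(x.min()+u-35,x.max()+u-35,y.min()+v-40,y.max()+v-40) if len(x) else None)
e=o['ee_pos']
print('lid now',proj(d,[[e[0],e[1],.137],[e[0],e[1],.157]]).round(),'mouth',proj(d,[*c,.12]).round(),'back shoulder edge',proj(d,[[.63,-.011,.09],[.627,-.074,.09]]).round())
for row in range(v-40,v+40,3): print(row,' '.join('%02x%02x%02x'%tuple(im[row,q][::-1]) for q in range(u-12,u+22,6)))
E
```

```text
[ 0.59828946 -0.0391374   0.09349678] [-0.13364408  0.74352537 -0.69626781] [-0.01785244 -0.0131931   0.02019428] 29.999846541322768 0.6261370429471733
blue 87 (np.int64(268), np.int64(303), np.int64(240), np.int64(258))
white 1372 (np.int64(248), np.int64(317), np.int64(217), np.int64(296))
lid now [[283. 247.]
 [282. 242.]] mouth [[283. 252.]] back shoulder edge [[293. 276.]
 [263. 268.]]
217 767474 393730 3b352f 312b29 3d3937 ddb982
220 39352d 3e3732 655743 e8c588 37342f e9c089
223 47453f 42392e d9b780 e3bf84 5c4f37 484747
226 52504b 3f3e38 f7d897 443e38 977b47 3c3533
229 5f5b5c 423834 393834 3d3a34 544734 433d3a
232 3f3c39 3e3b35 423b39 423936 453f3c 453f3b
235 41373a 3e3831 433f3b 403a32 413f39 443d39
238 403a39 433a34 403835 3e3b35 403935 423a35
241 3d342e 3c3734 3a3832 433e35 46403a 453d3a
244 425c9a 42403a 413d36 423c37 413c3a 3b332c
247 4f7ad3 3e3730 433e39 45423f 3b342e 746e6d
250 415e9c 555048 3f3a36 332d28 777573 777774
253 32395d 726d71 62625c 777771 767472 918d8a
256 fffff5 727171 676564 767371 f9fbf3 77766a
259 f3f4ef 59606f 575f70 767773 f4f7ec 6b675e
262 f1f2ed 949286 a5a395 716e6e c7c1b2 67645f
265 f4f5f1 bbb7a7 9d988b bab8a7 9c998e 8e8d93
268 cbc8b8 aba79b bbb7a7 bdbbad 9f9c91 9c9a9e
271 9b978b bab6a8 c0baad b9b4a7 8b877b 535353
274 6a6766 a19c90 9f9b8f bab8a7 6c6961 484646
277 5e5c59 97969b 8e8a80 9d998e 6a6867 4d4947
280 5e5e5d 5c5e5d 636263 757172 696567 4b4642
283 5d5b5b 5a5958 5a5758 5e5b59 6e6d6e 544f4e
286 5e5a5c 605c5b 5b5757 5d595c 5e5f5c 666163
289 5b5c58 5a595a 605b5c 5b5957 5b5a59 5f5b5e
292 60585d 585956 5e5a5a 5c5b5b 5c5b5b 5b5a58
295 a28761 5d595a 5e605e 5a575a 58575b 5d5b5b
```

```bash
python3 -c "
from workcell import env
print(env.finish_job())"
```

```text
the job is handed in; nothing more can be done
None
```

I handed the job in at about 19 s with the jar home in the middle bay and its lid unscrewed. The lid is still gripped level, by the readings about 13 mm above the mouth; the hand-in returned no verdict.

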